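Load and balance the bead-mill jar

ROBOT

A 6-joint arm with a two-finger parallel gripper is mounted at the origin on the work surface. World frame = base frame: x ahead of the robot, y to its left, z up, the work surface at z = 0. Lengths are in m, angles in rad, forces in N, time in s.
With the tool pointing down it reaches from about 0.3 to 0.85 m from the base axis. Payload 5.4 kg.
Tool frame: the origin (TCP) lies on the centre line of the jaws, within the pads' length; the fingertips stand ctrl.nose_length ahead of it and the grasp point (between the pads) lies 3 mm ahead of it (ctrl.nose_length is the distance from the TCP to the fingertips, in m); y points along the fingers, x is the direction in which the jaws open and shut, and the axes are right-handed (so a half turn about y gives the same grasp; the last joint's range is limited). The gripper opens to 85 mm and grips with 20 to 120 N. Pads are 22 mm wide; open, the fingers measure 114 mm over their backs; the gripper's body (76 mm by 85 mm) begins 54 mm behind the grasp point. The pads swing forward as they close: fully open they stand 13 mm farther back than shut.
Start: joints at [-1.48, 0.158, 1.597, -0, 1.386, -0.21], TCP at [0.17, -0.549, 0.253] pointing down, gripper open.
Joint ranges: [-2.91, 2.91], [-0.94, 2.29], [0.18, 2.7], [-1.29, 4.43], [0.17, 2.64], [-3, 3]. Speed limits (rad/s): [2.57, 2.57, 3.14, 3.14, 3.14, 3.14].

INTERFACE

Orientations are given as a unit quaternion [w, x, y, z].
In Python, from station import ctrl, imaging gives the robot as it stands.
- The arm moves only by the shell command python3 -m creep 'ROWS' [FORCE]. ROWS is JSON, a list of rows, each a list of 5 numbers: the finger opening in m, from 0 to 0.0854, then the shift along the world's x, y, z in m, then the turn about the world's z in rad. A call has 1 to 8 rows; each row is the pose to reach, as a shift and turn from the pose commanded when the call began; what a row does not reach only later rows make up. A row lasts 1/12 s, in which the tool goes at most 41.7 mm and 7.16 degrees, less where a joint would pass 70% of its speed; a pose out of reach is approached as far as the arm can. A call with a gripper value outside its range is refused whole. The fingers move at their own pace and stop on an object; FORCE is the grip in N (left out, the last holds). Time passes only in rows, so rows that repeat a pose let the fingers close. It gives the time, the measured TCP pose, the force and the opening at its end, in the units of the state.
- ctrl.get_obs(): the state, without advancing time (a new reading comes with each control period).
- imaging.get_image(name): name is "scene" or "top" or "wrist"; returns a dict with "color" (384x512x3 uint8, blue, green, red), "K" (3x3 intrinsics, pixels), "k1" (the pictures are not rectified: a ray, as slopes to the right and down, at radius r is drawn at 1 + k1 r^2 times it, then the intrinsics apply), "camera_from_world" (4x4, takes a point from world to camera coordinates); the wrist camera has in their place "mount" (4x4, takes a point from camera to tool coordinates, whose origin is the TCP and whose axes are the tool frame's). Camera axes: x right, y down, z forward; pixel columns grow to the right and rows downward; lengths in m; the calibration is good to about 2 mm. A picture is of the moment at which its call begins: read the wrist's pose just before it. There is no depth.
- ctrl.sign_off(): hands the job in, once; it reports no verdict.
The state is a dict: "t": time; "joints": joint angles; "dq": joint speeds; "tau": joint torques, N m; "eef_pos": TCP position; "eef_rot": TCP orientation; "ft_force": force on the tool from outside, world axes, zero at the start; "torque": the same for the moment, N m; "finger_gap": finger opening in m.
Only numpy, scipy, OpenCV 4.12 (cv2) and the standard library are available. Lean on these libraries where they do the work, as an engineer would, in place of code of your own. Each camera call takes 0.05 s, during which the arm holds its last target. There are 200 camera calls.

TASK

Get the bead mill's parts ready, in this order: first stand the brass counterweight in the yellow cradle, then stand the white jar in the green cradle, seat the orange funnel on the jar, drop the steel ball through the funnel into the jar, and last close the funnel with the blue stopper. Everything must end up upright, fully seated and let go, and the amber bottle must be left standing where it is.

Things in the scene. Friction and masses are not known exactly. Their poses are not given: they have to be found in the camera images.
- yellow_cradle: Fixed yellow square block, 76 x 76 x 24 mm, with a round blind recess from above, 56 mm across and 16 mm deep (its floor is 8 mm above the table). Takes the counterweight. Origin: centre of its underside, on the table; z up along the recess axis.
- green_cradle: Fixed green square block, the same size and recess as the yellow one (56 mm across, 16 mm deep, floor 8 mm above the table). Takes the jar. Origin: centre of its underside; z up.
- counterweight: Loose solid brass disc, 50 mm across and 30 mm high, with a round grip knob on top, 20 mm across, from 30 to 55 mm height; about 0.5 kg. Stands upright. Origin: centre of its underside; z up.
- jar: Loose open white grinding jar, 50 mm outside diameter, 55 mm high, bore 40 mm across (5 mm wall, 6 mm floor); about 0.11 kg. Stands upright. Origin: centre of its underside; z up.
- funnel: Loose orange funnel, 45 mm high, 40 g, standing on its spout: 32 mm across, 0 to 14 mm height. Above it a straight round collar to grip, 50 mm across, 14 to 45 mm height; open mouth 38 mm across, narrowing to a 26 mm throat. The spout enters the jar; the collar's lower edge (14 mm height) rests on the jar's rim. Origin: centre of the spout's lower end; z up.
- ball_center (a point): Centre of the loose steel ball, 20 mm in diameter, 33 g. At the start it lies in the dimple of the black rest, its centre 20 mm above the table.
- ball_rest: Fixed black square plate, 50 x 50 x 12 mm, with a 12 mm hole in its middle, in which the ball sits (8 mm from the plate's top to the ball's centre). Origin: centre of its underside; z up.
- stopper: Loose blue stopper: plug 32 mm across from 0 to 8 mm height (it stands on it), flange 50 mm across from 8 to 14 mm, round grip knob 20 mm across from 14 to 38 mm. The plug goes into the funnel's mouth and the flange rests on the funnel's top rim. Origin: centre of its underside; z up. About 35 g.
- amber_bottle: Loose standing amber glass bottle with a black cap, 48 mm across, 105 mm high; not part of the job, to be left alone. Origin: centre of its underside; z up.
Not all that is in view belongs to the job. What is meant by the jar is not black or turquoise, and is the smaller of those in its own colour.

How it is judged:
On the way, in this order (a step that is already met when the one before it is completed fails the run):
1. the counterweight is seated in the yellow cradle and let go (horizontal distance between counterweight and yellow_cradle below 0.007 m and z of counterweight in the frame of yellow_cradle between 0.004 and 0.012 m and angle between counterweight's own z axis and vertical below 0.12 rad and contact force between counterweight and the fingers below 0.2 N and linear speed of counterweight below 0.03 m/s), for 0.2 s.
2. the jar is seated in the green cradle and let go (horizontal distance between jar and green_cradle below 0.007 m and z of jar in the frame of green_cradle between 0.004 and 0.012 m and angle between jar's own z axis and vertical below 0.12 rad and contact force between jar and the fingers below 0.2 N and linear speed of jar below 0.03 m/s), for 0.2 s.
3. the funnel is seated on the jar, which stands in the green cradle, and let go (horizontal distance between jar and green_cradle below 0.007 m and z of jar in the frame of green_cradle between 0.004 and 0.012 m and angle between each of jar, funnel's own z axis and vertical below 0.12 rad and horizontal distance between funnel and jar below 0.007 m and z of funnel in the frame of jar between 0.037 and 0.045 m and contact force between funnel and the fingers below 0.2 N and linear speed of funnel below 0.03 m/s), for 0.2 s.
4. the ball lies in the jar with the funnel in place (horizontal distance between jar and green_cradle below 0.007 m and z of jar in the frame of green_cradle between 0.004 and 0.012 m and angle between each of jar, funnel's own z axis and vertical below 0.12 rad and horizontal distance between funnel and jar below 0.007 m and z of funnel in the frame of jar between 0.037 and 0.045 m and horizontal distance between ball_center and jar below 0.014 m and z of ball_center in the frame of jar between 0.01 and 0.03 m), for 0.2 s.
5. the stopper closes the funnel and is let go (all of step 4 and horizontal distance between stopper and funnel below 0.008 m and z of stopper in the frame of funnel between 0.033 and 0.041 m and angle between stopper's own z axis and vertical below 0.12 rad and contact force between stopper and the fingers below 0.2 N and linear speed of stopper below 0.03 m/s), for 0.2 s.
At the end, for the whole second after the job is handed in: Weight in the yellow and jar in the green cradle, on the recess floor; funnel on the jar, ball in the jar, stopper in the funnel: each within 7 mm of centre (stopper 8) and 4 mm of its seated height, upright within 0.12 rad, ball below the funnel in the bore, all let go and at rest (all of step 1 and all of step 5 and contact force between each of jar, funnel and the fingers below 0.2 N and linear speed of each of jar, funnel below 0.03 m/s); the robot touches nothing.
It fails at once if the amber bottle is shifted by more than 25 mm or tipped (distance of amber_bottle from where it was at the start of the episode above 0.025 m or angle between amber_bottle's own z axis and vertical above 0.4 rad).
It also fails if it takes over 125 s, if anything falls off the work surface, if the arm or the gripper's body presses on something with over 40 N, if the wrist force passes 120 N, or if a joint passes its speed limit or range.

## Working session

There is one attempt and no reset: what is moved stays moved. The work goes in short steps, Python scripts to look and compute and a shell command to move; the robot and the scene stay as the last step left them, time stands still between calls to the robot, and variables do not carry over. Pictures are saved under pics/ and viewed, about 12 in all and at most 16, crops included, and the job is handed in when it is done.

```bash
mkdir -p pics; ls; python3 - <<'E'
from station import ctrl, imaging
import cv2
o=ctrl.get_obs();print(o,ctrl.nose_length)
for n in("scene","top"):
    i=imaging.get_image(n);cv2.imwrite(f"pics/{n}0.png",i["color"]);print(n,i["K"],i["k1"],i["camera_from_world"])
i=imaging.get_image("wrist");print(i["K"],i["k1"],i["mount"])
E
```

```text
pics
{'t': 0.0, 'joints': array([-1.48007211e+00,  1.59029808e-01,  1.59825796e+00,  2.99414172e-05,
        1.38618389e+00, -2.10093005e-01]), 'dq': array([-2.31756756e-06, -1.23634545e-03, -9.90382020e-04,  6.58344385e-04,
       -7.61405378e-04, -1.35182128e-03]), 'tau': array([ 9.22752042e-04, -3.95991540e+01, -3.31430161e+01, -1.82436379e-04,
        8.33635102e-03,  6.34158699e-07]), 'eef_pos': array([ 0.17031269, -0.54860951,  0.25231478]), 'eef_rot': array([ 0.56977847, -0.56877079,  0.41986839, -0.41900217]), 'ft_force': array([ 0.82687186, -0.43589106, -0.0937398 ]), 'torque': array([ 0.07212028,  0.06009645, -0.01690331]), 'finger_gap': 0.08509990074471477} 0.022
scene [[352.36320593   0.         253.06099546]
 [  0.         352.36320593 189.52847645]
 [  0.           0.           1.        ]] -0.03324604662475415 [[ 0.84424745  0.53576035 -0.01439046 -0.51644298]
 [ 0.37231447 -0.60558154 -0.70331567 -0.14379693]
 [-0.38552325  0.58841469 -0.71073201  0.95914976]
 [ 0.          0.          0.          1.        ]]
top [[384.86010878   0.         260.51632219]
 [  0.         384.86010878 184.92354865]
 [  0.           0.           1.        ]] -0.13141244311799824 [[-0.01900736 -0.999811    0.00408357  0.04768862]
 [-0.993468    0.01842682 -0.11261343  0.55724402]
 [ 0.1125169  -0.00619738 -0.99363048  0.73606835]
 [ 0.          0.          0.          1.        ]]
[[321.30964107   0.         252.16981634]
 [  0.         321.30964107 192.24955492]
 [  0.           0.           1.        ]] -0.012847870480125088 [[ 9.99999649e-01  4.00340377e-04  7.35379003e-04  7.32539431e-04]
 [-6.03086972e-04 -2.64852148e-01  9.64288845e-01 -1.21470651e-01]
 [ 5.80810469e-04 -9.64288950e-01 -2.64851814e-01  6.59982635e-02]
 [ 0.00000000e+00  0.00000000e+00  0.00000000e+00  1.00000000e+00]]
```

View pics/scene0.png

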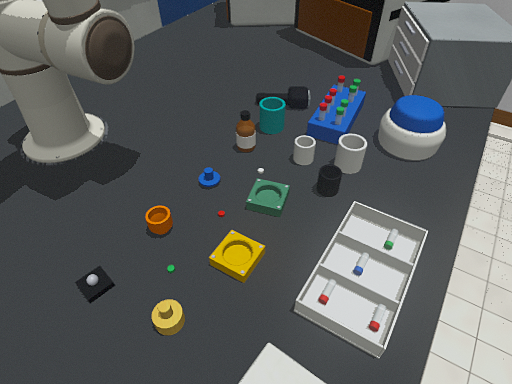

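View pics/top0.png

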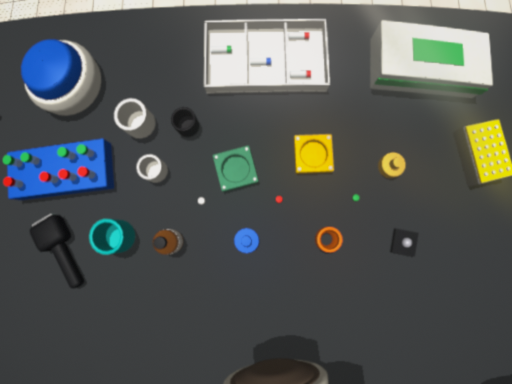

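```bash
cat > h.py <<'E'
import numpy as np, cv2
from station import ctrl, imaging
from scipy.spatial.transform import Rotation as R
def tool(o):
    w,x,y,z=o["eef_rot"];T=np.eye(4);T[:3,:3]=R.from_quat([x,y,z,w]).as_matrix();T[:3,3]=o["eef_pos"];return T
def snap(n):
    o=ctrl.get_obs();i=imaging.get_image(n)
    i["wc"]=tool(o)@i["mount"] if n=="wrist" else np.linalg.inv(i["camera_from_world"])
    i["o"]=o;return i
def cast(i,px,z):
    px=np.asarray(px,float).reshape(-1,1,2)
    n=cv2.undistortPoints(px,i["K"],np.array([i["k1"],0,0,0,0.]))[:,0]
    d=np.c_[n,np.ones(len(n))]@i["wc"][:3,:3].T;c=i["wc"][:3,3]
    return c+d*((z-c[2])/d[:,2])[:,None]
def proj(i,P):
    cw=np.linalg.inv(i["wc"]);rv=cv2.Rodrigues(cw[:3,:3])[0]
    return cv2.projectPoints(np.asarray(P,float).reshape(-1,1,3),rv,cw[:3,3],i["K"],np.array([i["k1"],0,0,0,0.]))[0][:,0]
HSV=dict(yellow=((22,120,90),(32,255,255)),brass=((15,70,60),(30,255,255)),green=((65,60,40),(90,255,255)),white=((0,0,95),(179,60,255)),
 orange=((4,150,80),(17,255,255)),blue=((100,120,60),(125,255,255)),grey=((0,0,70),(179,80,255)))
def comp(i,col,seed,rad=45):
    m=cv2.inRange(cv2.cvtColor(i["color"],cv2.COLOR_BGR2HSV),*map(np.array,HSV[col]))
    w=np.zeros_like(m);cv2.circle(w,tuple(int(v) for v in seed),rad,255,-1);m&=w
    cs=[c for c in cv2.findContours(m,cv2.RETR_EXTERNAL,cv2.CHAIN_APPROX_NONE)[0] if len(c)>8]
    d=[-cv2.pointPolygonTest(c,tuple(map(float,seed)),True) for c in cs]
    return cs[int(np.argmin(d))][:,0].astype(float)
def roundtop(i,c,z,r):
    """outline points cast on plane z; outer edge seen from the camera's foot is the top rim"""
    c=cv2.convexHull(c.astype(np.float32))[:,0]
    P=cast(i,c,z)[:,:2];f=i["wc"][:2,3]
    b=np.arctan2(*(P-f).T[::-1]);a=b[0]+np.angle(np.exp(1j*(b-b[0])));a=(a.max()+a.min())/2
    u=np.array([np.cos(a),np.sin(a)]);return f+u*(((P-f)@u).max()-r)
E
python3 - <<'E'
from h import *
o=ctrl.get_obs();print("tool axes (cols)\n",tool(o)[:3,:3].round(3))
t=snap("top");s=snap("scene");print("cams",t["wc"][:3,3].round(3),s["wc"][:3,3].round(3))
def sq(i,c,z):
    P=cast(i,c,z)[:,:2]*1000
    r=cv2.minAreaRect(P.astype(np.float32));return np.round(r[0],1),np.round(r[1],1),round(r[2],1)
for n,col,a,b in(("yellow","yellow",(314,134),(238,240)),("green","green",(221,168),(268,186))):
    print(n,sq(t,comp(t,col,a),.024),sq(s,comp(s,col,b),.024))
for n,col,a,b,z,r in(("jar","white",(151,160),(304,158),.055,.025),("weight","brass",(393,164),(168,325),.03,.025),("funnel","orange",(330,229),(158,225),.045,.025),("stopper","blue",(246,240),(208,180),.014,.025),("ball","grey",(407,242),(92,280),.02,.01)):
    for i,p in((t,a),(s,b)):
        c=comp(i,col,p,28);h=cast(i,c,z)
        print(n,(1000*roundtop(i,c,z,r)).round(1),"box",cv2.boundingRect(c.astype(np.int32)),"cent",(cast(i,cv2.minEnclosingCircle(c.astype(np.float32))[0],z)[0]*1000).round(1))
# others
for n,p,z in(("bottle",(167,242),.1),("bigjar",(134,118),.07),("black",(184,122),.05),("teal",(110,237),.07)):print(n,cast(t,p,z).round(3))
E
```

```text
tool axes (cols)
 [[ 0.296 -0.     0.955]
 [-0.955  0.001  0.296]
 [-0.001 -1.     0.   ]]
cams [0.472 0.042 0.794] [ 0.859 -0.375  0.573]
yellow (array([622.4, -71.8]), array([81.2, 80.3]), 1.0) (array([626.5, -78.6]), array([83.6, 87.5]), 1.2)
green (array([594.2,  88.3]), array([81.5, 79.1]), 14.1) (array([598.4,  79. ]), array([81.5, 96.9]), 13.6)
jar [596.9 257.5] box (136, 153, 27, 28) cent [594.1 253.4  55. ]
jar [596.1 256.1] box (294, 135, 22, 30) cent [609.4 226.2  55. ]
weight [ 597.  -236.8] box (378, 151, 29, 28) cent [ 594.3 -231.9   30. ]
weight [ 595.5 -237. ] box (151, 299, 34, 37) cent [ 603.4 -240.3   30. ]
funnel [447.9 -94.7] box (315, 226, 28, 27) cent [447.4 -92.7  45. ]
funnel [448.  -95.7] box (145, 205, 28, 30) cent [ 459.4 -103.6   45. ]
stopper [447.7  68. ] box (234, 228, 26, 26) cent [448.6  68.1  14. ]
stopper [439.5  77. ] box (198, 167, 23, 20) cent [448.   67.8  14. ]
ball [ 436.4 -260.1] box (402, 237, 11, 11) cent [ 436.7 -258.6   20. ]
ball [ 381.2 -243.5] box (65, 252, 56, 57) cent [ 435.9 -259.8   20. ]
bottle [[0.45  0.208 0.1  ]]
bigjar [[0.691 0.284 0.07 ]]
black [[0.685 0.188 0.05 ]]
teal [[0.459 0.326 0.07 ]]
```

```bash
python3 -m creep '[[0.085,0.25,0.18,0,0],[0.085,0.25,0.18,0,0],[0.085,0.25,0.18,0,0],[0.085,0.25,0.18,0,0],[0.085,0.25,0.18,0,0],[0.085,0.25,0.18,0,0],[0.085,0.25,0.18,0,0],[0.085,0.25,0.18,0,0]]' 80
python3 -m creep '[[0.06,0.176,0.132,0,0],[0.06,0.176,0.132,0,0],[0.06,0.176,0.132,0,0],[0.06,0.176,0.132,0,0],[0.06,0.176,0.132,0,0],[0.06,0.176,0.132,0,0],[0.06,0.176,0.132,0,0],[0.06,0.176,0.132,0,0]]'
python3 - <<'E'
from h import *
t=snap("top");s=snap("scene")
for n,col,a,b,th in(("yellow","yellow",(314,134),(238,240),1.),("green","green",(221,168),(268,186),14.)):
    for i,p in((t,a),(s,b)):
        P=cast(i,comp(i,col,p),.024)[:,:2];f=i["wc"][:2,3];th_=np.radians(th);c=0
        for u in(np.array([np.cos(th_),np.sin(th_)]),np.array([-np.sin(th_),np.cos(th_)])):
            if (P.mean(0)-f)@u<0:u=-u
            c=c+u*(np.percentile(P@u,99)-.038)
        print(n,(1000*c).round(1))
i=snap("wrist");cv2.imwrite("pics/w1.png",i["color"]);print(i["o"]["eef_pos"],i["o"]["finger_gap"]);print(proj(i,[[.597,-.237,.03],[.597,-.237,.055]]))
E
```

```text
t: 0.92
eef_pos: [0.4237, -0.3657, 0.2533]
eef_rot: [0.571, -0.569, 0.418, -0.418]
ft_force: [0.5, -0.1, 0.0]
finger_gap: 0.0853
t: 1.58
eef_pos: [0.5962, -0.237, 0.2529]
eef_rot: [-0.569, 0.57, -0.419, 0.419]
ft_force: [-0.2, -0.8, 0.3]
finger_gap: 0.0598
yellow [625.  -73.8]
yellow [622.6 -73. ]
green [596.3  90.3]
green [593.4  88.2]
[ 0.5953798 -0.2382143  0.2531553] 0.0598428588477139
[[250.64781653 164.98407024]
 [250.54895624 169.52349455]]
```

View pics/w1.png

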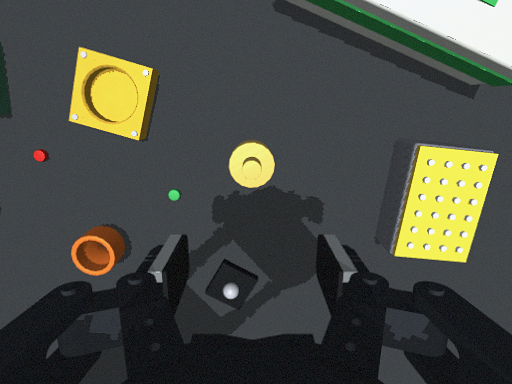

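```bash
python3 -m creep '[[0.05,0.001,0,-0.04,0],[0.05,0.001,0,-0.08,0],[0.05,0.001,0,-0.12,0],[0.05,0.001,0,-0.15,0],[0.045,0.001,0,-0.175,0],[0.045,0.001,0,-0.185,0],[0.045,0.001,0,-0.192,0],[0.045,0.001,0,-0.192,0]]' 80
python3 -m creep '[[0.015,0,0,0,0],[0.015,0,0,0,0],[0.015,0,0,0,0],[0.015,0,0,0,0],[0.015,0,0,0,0],[0.015,0,0,0,0]]' 80
python3 - <<'E'
from h import *
i=snap("wrist");cv2.imwrite("pics/w2.png",i["color"]);print(i["o"]["eef_pos"],i["o"]["finger_gap"])
E
```

```text
t: 2.4
eef_pos: [0.5967, -0.2378, 0.0609]
eef_rot: [-0.569, 0.569, -0.42, 0.419]
ft_force: [0.2, -0.5, -0.2]
finger_gap: 0.045
t: 2.9
eef_pos: [0.5986, -0.2377, 0.0638]
eef_rot: [0.569, -0.569, 0.418, -0.421]
ft_force: [-1.3, 2.1, 6.1]
finger_gap: 0.0162
[ 0.59863816 -0.23768164  0.06378457] 0.016231675870260955
```

View pics/w2.png

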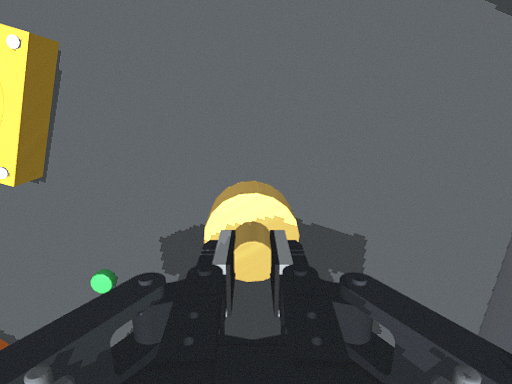

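```bash
python3 -m creep '[[0.01,0,0,0.02,0],[0.01,0,0,0.05,0],[0.01,0,0,0.08,0],[0.01,0,0,0.08,0],[0.01,0,0,0.08,0],[0.01,0,0,0.08,0]]' 80
python3 - <<'E'
from h import *
i=snap("wrist");cv2.imwrite("pics/w3.png",i["color"]);print(i["o"]["eef_pos"],i["o"]["finger_gap"],i["o"]["ft_force"])
E
```

```text
t: 3.45
eef_pos: [0.5963, -0.2366, 0.1396]
eef_rot: [-0.569, 0.569, -0.42, 0.418]
ft_force: [-0.1, 1.0, -4.9]
finger_gap: 0.0158
[ 0.59634236 -0.23655432  0.1395645 ] 0.015804113979127024 [-0.10627213  0.99092373 -4.88253925]
```

View pics/w3.png

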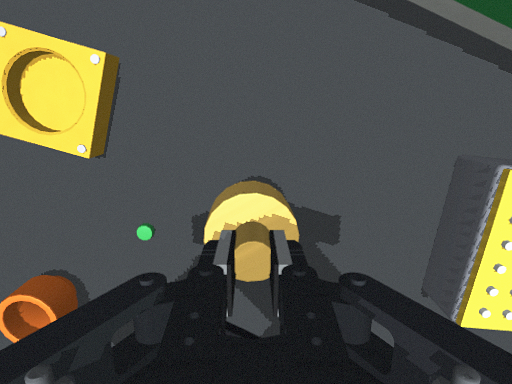

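```bash
python3 -m creep '[[0.01,0.004,0.03,0,0],[0.01,0.009,0.06,0,0],[0.01,0.014,0.09,0,0],[0.01,0.02,0.12,0,0],[0.01,0.025,0.145,0,0],[0.01,0.027,0.163,0,0],[0.01,0.027,0.163,0,0],[0.01,0.027,0.163,0,0]]' 80
python3 - <<'E'
from h import *
i=snap("wrist");cv2.imwrite("pics/w4.png",i["color"]);o=i["o"];print(o["eef_pos"],o["finger_gap"])
P=cast(i,[(251.5,193),(204,235),(299,235)],o["eef_pos"][2]-.034)
print(((P-o["eef_pos"])@tool(o)[:3,:3]*1000).round(1))
print(proj(i,[[.624,-.0735,.024]]))
E
```

```text
t: 4.17
eef_pos: [0.6229, -0.0727, 0.1387]
eef_rot: [-0.569, 0.57, -0.42, 0.417]
ft_force: [0.1, -0.8, -4.6]
finger_gap: 0.016
[ 0.62292396 -0.07272552  0.13866917] 0.015978165332525683
[[  0.5  33.9  22.9]
 [-24.2  34.1   0.2]
 [ 25.3  33.9   0.2]]
[[252.71632641 192.12234456]]
```

View pics/w4.png

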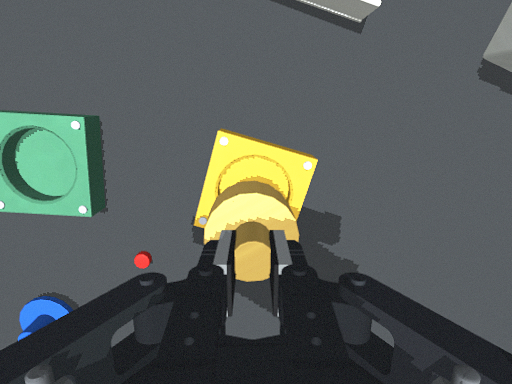

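```bash
python3 -m creep '[[0.01,0,0,-0.02,0],[0.01,0,0,-0.035,0],[0.01,0,0,-0.045,0],[0.01,0,0,-0.052,0],[0.01,0,0,-0.058,0],[0.01,0,0,-0.062,0],[0.01,0,0,-0.065,0],[0.01,0,0,-0.065,0]]' 80
```

```text
t: 4.88
eef_pos: [0.6243, -0.0743, 0.0761]
eef_rot: [-0.569, 0.569, -0.42, 0.419]
ft_force: [-0.3, 0.1, -5.2]
finger_gap: 0.0156
```

```bash
python3 -m creep '[[0.01,0,0,-0.003,0],[0.01,0,0,-0.005,0],[0.01,0,0,-0.005,0],[0.01,0,0,-0.005,0]]' 80; python3 -m creep '[[0.025,0,0,0.001,0],[0.04,0,0,0.003,0],[0.05,0,0,0.005,0],[0.06,0,0,0.005,0],[0.06,0,0,0.03,0],[0.06,0,0,0.06,0],[0.06,0,0,0.10,0],[0.06,0,0,0.10,0]]'
python3 - <<'E'
from h import *
i=snap("wrist");cv2.imwrite("pics/w5.png",i["color"]);print(i["o"]["eef_pos"])
for n in("top","scene"):
    i=snap(n);c=comp(i,"yellow",(322,140) if n=="top" else (224,250));
    cv2.imwrite(f"pics/{n}5.png",i["color"])
a=cv2.imread("pics/w5.png");s=cv2.imread("pics/scene5.png")[150:342,120:376];cv2.imwrite("pics/c5.png",np.hstack([a[:,:400],cv2.resize(s,(400,384))[:,:]]))
E
```

```text
t: 5.22
eef_pos: [0.6249, -0.0742, 0.0721]
eef_rot: [0.569, -0.569, 0.419, -0.42]
ft_force: [-0.5, 0.9, -0.3]
finger_gap: 0.0155
t: 5.88
eef_pos: [0.6292, -0.0756, 0.1811]
eef_rot: [0.571, -0.568, 0.414, -0.425]
ft_force: [1.5, -0.1, 1.9]
finger_gap: 0.0601
[ 0.62916106 -0.07561717  0.18105204]
```

View pics/c5.png

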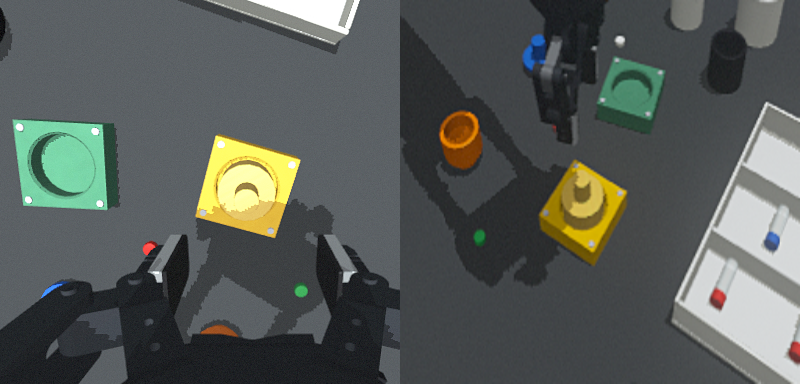

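```bash
python3 -m creep '[[0.08,0,0,0,0],[0.08,-0.013,0.165,0,0],[0.08,-0.013,0.165,0,0],[0.08,-0.013,0.165,0,0],[0.08,-0.013,0.165,0,0],[0.08,-0.013,0.165,0,0],[0.08,-0.013,0.165,0,0],[0.08,-0.013,0.165,0,0]]' 40
python3 -m creep '[[0.08,-0.014,0.165,0,0],[0.08,-0.014,0.165,0,0],[0.08,-0.014,0.165,0,0],[0.08,-0.014,0.165,0,0],[0.08,-0.014,0.165,0,0],[0.08,-0.014,0.165,0,0],[0.08,-0.014,0.165,0,0],[0.08,-0.014,0.165,0,0]]'
python3 - <<'E'
from h import *
i=snap("wrist");cv2.imwrite("pics/w6.png",i["color"]);print(i["o"]["eef_pos"],i["o"]["joints"])
print(proj(i,[[.5965,.257,.055],[.594,.0895,.024]]))
E
```

```text
t: 6.7
eef_pos: [0.6106, 0.0907, 0.1698]
eef_rot: [-0.569, 0.57, -0.42, 0.419]
ft_force: [0.3, -0.5, -1.1]
finger_gap: 0.08
t: 7.37
eef_pos: [0.5979, 0.2537, 0.1709]
eef_rot: [-0.568, 0.569, -0.42, 0.42]
ft_force: [1.6, -0.7, 0.5]
finger_gap: 0.0798
[0.59785397 0.25369362 0.17085104] [ 2.15844210e-01  4.15727965e-01  1.45014696e+00 -5.04252732e-04
  1.27647639e+00  1.48855079e+00]
[[246.26820108 193.56583328]
 [422.89861226 239.2096053 ]]
```

View pics/w6.png

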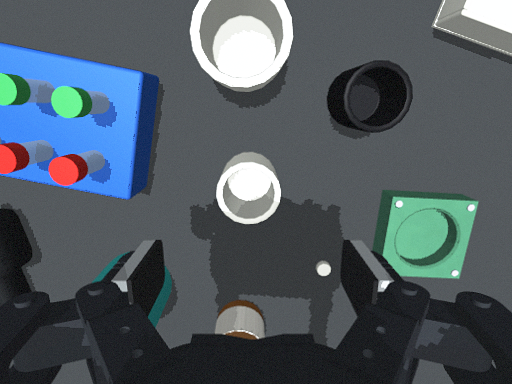

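```bash
python3 -m creep '[[0.08,0,0.001,-0.035,0],[0.08,0,0.001,-0.07,0],[0.08,0,0.001,-0.095,0],[0.08,0,0.001,-0.11,0],[0.08,0,0.001,-0.119,0],[0.08,0,0.001,-0.119,0],[0.08,0,0.001,-0.119,0]]' 40
python3 -m creep '[[0.045,0,0,0,0],[0.045,0,0,0,0],[0.045,0,0,0,0],[0.045,0,0,0,0],[0.045,0,0,0,0],[0.045,0,0,0,0]]' 40
python3 -m creep '[[0.04,0,0,0.03,0],[0.04,0,0,0.06,0],[0.04,0,0,0.09,0],[0.04,0,0,0.09,0],[0.04,0,0,0.09,0]]' 40
python3 - <<'E'
from h import *
i=snap("wrist");cv2.imwrite("pics/w7.png",i["color"]);print(i["o"]["eef_pos"],i["o"]["finger_gap"],i["o"]["ft_force"])
E
```

```text
t: 8.0
eef_pos: [0.5983, 0.2565, 0.0534]
eef_rot: [0.57, -0.569, 0.419, -0.42]
ft_force: [0.8, 0.8, -0.0]
finger_gap: 0.0799
t: 8.5
eef_pos: [0.599, 0.2572, 0.0547]
eef_rot: [0.57, -0.568, 0.418, -0.42]
ft_force: [0.5, -1.3, 5.3]
finger_gap: 0.0493
t: 8.92
eef_pos: [0.5991, 0.2573, 0.1454]
eef_rot: [0.571, -0.568, 0.418, -0.421]
ft_force: [1.5, -1.5, -1.7]
finger_gap: 0.0494
[0.59905723 0.25733167 0.14543686] 0.04936149876992636 [ 1.51245493 -1.45292813 -1.70780212]
```

```bash
python3 -m creep '[[0.04,0,-0.04,0,0],[0.04,0,-0.08,0,0],[0.04,-0.002,-0.12,0,0],[0.04,-0.003,-0.15,0,0],[0.04,-0.003,-0.169,0,0],[0.04,-0.003,-0.169,0,0],[0.04,-0.003,-0.169,0,0],[0.04,-0.003,-0.169,0,0]]' 40
python3 - <<'E'
from h import *
i=snap("wrist");cv2.imwrite("pics/w8.png",i["color"]);print(i["o"]["eef_pos"],i["o"]["finger_gap"],i["o"]["ft_force"])
print(proj(i,[[.595,.088,.024]]))
E
```

```text
t: 9.63
eef_pos: [0.5935, 0.0885, 0.141]
eef_rot: [-0.569, 0.57, -0.42, 0.419]
ft_force: [-0.3, 0.1, -1.2]
finger_gap: 0.0495
[0.5934891  0.08850712 0.14100385] 0.04946022737964732 [-0.29300785  0.10704297 -1.17369984]
[[252.38601548 190.94989146]]
```

View pics/w8.png

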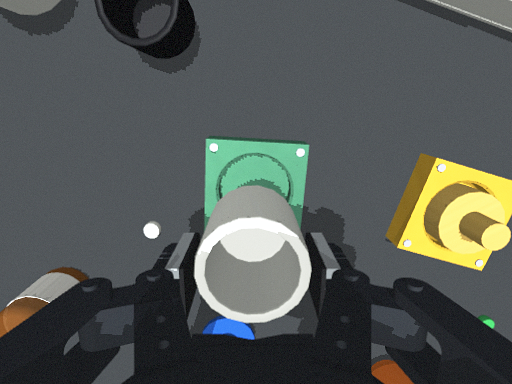

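```bash
python3 - <<'E'
from h import *
i=snap("wrist");o=i["o"];T=tool(o);print(o["eef_pos"])
s=cast(i,[(213.5,147.5),(300,153)],.024)
d=(s[1]-s[0])[:2];n=np.array([d[1],-d[0]]);m=s.mean(0)[:2]
print("spacing",np.linalg.norm(d));c1=m+n/2;c2=m-n/2;print("green",c1,c2)
z=o["eef_pos"][2]
r=cast(i,[(253.5,266),(196,266),(311,266),(253.5,321),(253.5,211)],z);print("jar rel tool",((r-o["eef_pos"])@T[:3,:3]*1000).round(1),"world",r[0])
# rim fit
E
```

```text
[0.59366281 0.08888733 0.14126998]
spacing 0.06450031611446633
green [0.59477049 0.08689909] [0.65743925 0.10216071]
jar rel tool [[  1.4  -0.    0.6]
 [-22.7   0.    0.6]
 [ 25.5  -0.    0.6]
 [  1.4   0.  -26.4]
 [  1.4  -0.   24.9]] world [0.59466156 0.08773154 0.14126998]
```

```bash
python3 -m creep '[[0.04,0,-0.001,-0.03,0],[0.04,0,-0.001,-0.045,0],[0.04,0,-0.001,-0.055,0],[0.04,0,-0.001,-0.062,0],[0.04,0,-0.001,-0.068,0],[0.04,0,-0.001,-0.073,0],[0.04,0,-0.001,-0.077,0],[0.04,0,-0.001,-0.078,0]]' 40
```

```text
t: 10.4
eef_pos: [0.5988, 0.0877, 0.0678]
eef_rot: [0.572, -0.567, 0.416, -0.422]
ft_force: [7.3, 3.0, 3.3]
finger_gap: 0.0492
```

```bash
python3 -m creep '[[0.04,0,0,0,0],[0.04,0,0,0,0]]' 40
python3 - <<'E'
from h import *
i=snap("wrist");s=snap("scene");o=i["o"];print(o["eef_pos"],o["ft_force"],o["torque"])
cv2.imwrite("pics/c9.png",np.hstack([i["color"][100:350,50:400],cv2.resize(s["color"][130:230,220:360],(350,250))]))
E
```

```text
t: 10.57
eef_pos: [0.5987, 0.0877, 0.0674]
eef_rot: [0.572, -0.567, 0.417, -0.422]
ft_force: [6.8, 2.1, 2.2]
finger_gap: 0.0492
[0.5986901  0.08772487 0.067399  ] [6.82321786 2.06777943 2.15563442] [ 0.55911775 -1.29538773  0.0305815 ]
```

View pics/c9.png

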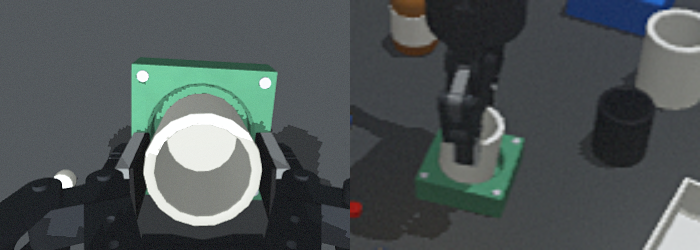

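```bash
python3 -m creep '[[0.04,0.002,0,0.001,0],[0.04,0.003,0,0.001,0],[0.04,0.004,0,0,0],[0.04,0.004,0,0,0],[0.04,0.004,0,0,0]]' 25; python3 -m creep '[[0.04,0,0,-0.002,0],[0.04,0,0,-0.004,0],[0.04,0,0,-0.004,0],[0.04,0,0,-0.004,0]]' 20
```

```text
t: 11.08
eef_pos: [0.5998, 0.0874, 0.0653]
eef_rot: [0.57, -0.568, 0.419, -0.42]
ft_force: [4.2, 3.2, 2.0]
finger_gap: 0.0493
t: 11.42
eef_pos: [0.5999, 0.0873, 0.064]
eef_rot: [0.57, -0.569, 0.419, -0.42]
ft_force: [-5.0, 2.6, 19.3]
finger_gap: 0.0493
```

```bash
python3 -m creep '[[0.04,-0.002,0,0.002,0],[0.04,-0.003,0,0.003,0],[0.055,-0.004,0,0.003,0],[0.06,-0.004,0,0.003,0],[0.07,-0.004,0,0.003,0],[0.08,-0.004,0,0.003,0],[0.08,-0.004,0,0.003,0]]' 20
python3 -m creep '[[0.08,0,0,0.03,0],[0.08,0,0,0.06,0],[0.08,0,0,0.09,0],[0.08,0,0,0.12,0],[0.08,0,0,0.12,0],[0.08,0,0,0.12,0]]' 20
python3 - <<'E'
from h import *
i=snap("wrist");s=snap("scene");o=i["o"];print(o["eef_pos"],o["ft_force"])
print(proj(i,[[.5948,.0875,.063],[.5948,.0875,.024]]))
cv2.imwrite("pics/c10.png",np.hstack([i["color"][80:330,100:450],cv2.resize(s["color"][130:230,220:360],(350,250))]))
E
```

```text
t: 12.0
eef_pos: [0.5937, 0.0867, 0.0627]
eef_rot: [-0.569, 0.57, -0.42, 0.419]
ft_force: [0.1, 0.4, -0.7]
finger_gap: 0.0798
t: 12.5
eef_pos: [0.5956, 0.0867, 0.1855]
eef_rot: [0.57, -0.569, 0.418, -0.421]
ft_force: [0.9, 0.4, 0.3]
finger_gap: 0.0804
[0.59562253 0.08670751 0.18551908] [0.87858935 0.37062725 0.28605232]
[[249.47523137 192.27708965]
 [249.72784813 181.02015571]]
```

View pics/c10.png

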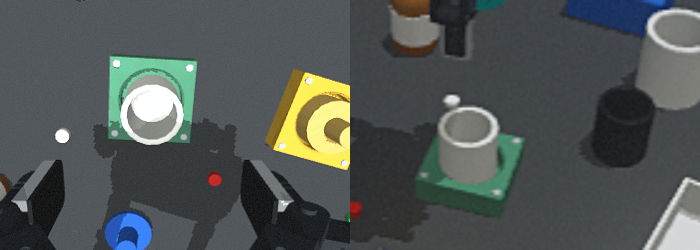

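```bash
python3 -m creep '[[0.08,-0.147,-0.182,0,0],[0.08,-0.147,-0.182,0,0],[0.08,-0.147,-0.182,0,0],[0.08,-0.147,-0.182,0,0],[0.08,-0.147,-0.182,0,0],[0.08,-0.147,-0.182,0,0],[0.08,-0.147,-0.182,0,0],[0.08,-0.147,-0.182,0,0]]' 30
python3 -m creep '[[0.08,0,0,0,0],[0.08,0,0,0,0]]'
python3 - <<'E'
from h import *
i=snap("wrist");o=i["o"];print(o["eef_pos"])
p=proj(i,[[.448,-.095,.045]])[0];print(p)
c=comp(i,"orange",p+[0,-25],50);print(cv2.boundingRect(c.astype(np.int32)),1000*roundtop(i,c,.045,.025))
cv2.imwrite("pics/w11.png",i["color"])
E
```

```text
t: 13.27
eef_pos: [0.4459, -0.0955, 0.1817]
eef_rot: [-0.569, 0.569, -0.421, 0.419]
ft_force: [0.6, -0.1, -0.9]
finger_gap: 0.0803
t: 13.43
eef_pos: [0.4474, -0.0943, 0.1826]
eef_rot: [0.57, -0.57, 0.42, -0.419]
ft_force: [1.0, 0.3, -0.1]
finger_gap: 0.0801
[ 0.44744635 -0.09429676  0.18256673]
[252.26565128 185.76775559]
(230, 163, 54, 48) [452.83998913 -97.05321535]
```

```bash
python3 - <<'E'
from h import *
i=snap("wrist");o=i["o"];print(o["eef_pos"])
HSV["orange"]=((2,100,25),(20,255,255))
for k in range(2):
    c=comp(i,"orange",(256,185),50);print(cv2.boundingRect(c.astype(np.int32)),1000*roundtop(i,c,.045,.025))
    i=snap("wrist")
cv2.imwrite("pics/c11.png",cv2.resize(i["color"][140:240,190:330],None,fx=4,fy=4))
E
```

```text
[ 0.4475902  -0.09422468  0.18274069]
(224, 152, 60, 63) [448.56702495 -95.90482226]
(224, 152, 60, 63) [448.58946903 -95.98575841]
```

View pics/c11.png

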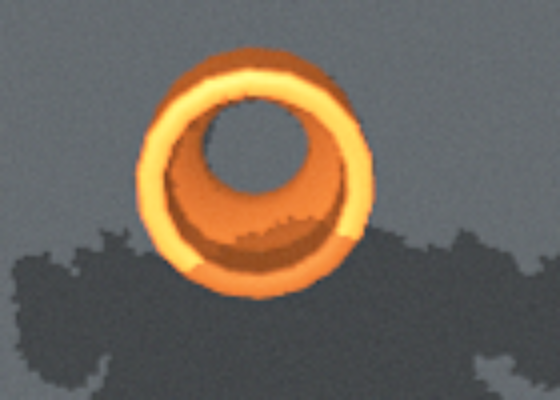

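```bash
python3 -m creep '[[0.08,0.001,-0.002,-0.04,0],[0.08,0.001,-0.002,-0.08,0],[0.08,0.001,-0.002,-0.11,0],[0.08,0.001,-0.002,-0.128,0],[0.08,0.001,-0.002,-0.136,0],[0.08,0.001,-0.002,-0.136,0],[0.08,0.001,-0.002,-0.136,0]]' 30
python3 -m creep '[[0.045,0,0,0,0],[0.045,0,0,0,0],[0.045,0,0,0,0],[0.045,0,0,0,0],[0.045,0,0,0,0],[0.045,0,0,0,0]]' 30
python3 -m creep '[[0.04,0,0,0.03,0],[0.04,0,0,0.06,0],[0.04,0,0,0.09,0],[0.04,0,0,0.12,0],[0.04,0,0,0.12,0],[0.04,0,0,0.12,0]]' 30
python3 - <<'E'
from h import *
HSV["orange"]=((2,100,25),(20,255,255))
i=snap("wrist");o=i["o"];T=tool(o);print(o["eef_pos"],o["finger_gap"],o["ft_force"])
m=cv2.inRange(cv2.cvtColor(i["color"],cv2.COLOR_BGR2HSV),*map(np.array,HSV["orange"]))
c=max(cv2.findContours(m,cv2.RETR_EXTERNAL,cv2.CHAIN_APPROX_NONE)[0],key=len);print(cv2.boundingRect(c))
cv2.imwrite("pics/w12.png",i["color"])
E
```

```text
t: 14.22
eef_pos: [0.449, -0.0972, 0.048]
eef_rot: [0.569, -0.569, 0.419, -0.42]
ft_force: [0.3, -0.5, 0.2]
finger_gap: 0.0801
t: 14.72
eef_pos: [0.4497, -0.0978, 0.0491]
eef_rot: [0.569, -0.569, 0.418, -0.42]
ft_force: [-1.8, 1.9, 6.1]
finger_gap: 0.0482
t: 15.22
eef_pos: [0.45, -0.098, 0.1701]
eef_rot: [0.57, -0.569, 0.417, -0.422]
ft_force: [0.1, -0.4, -1.1]
finger_gap: 0.0484
[ 0.4499652  -0.09800452  0.17006995] 0.04844929335390669 [ 0.09285262 -0.3845058  -1.13261544]
(195, 192, 114, 123)
```

View pics/w12.png

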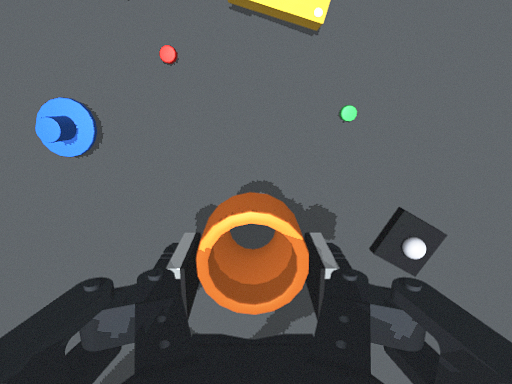

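```bash
python3 - <<'E'
from h import *
i=snap("wrist");o=i["o"];T=tool(o);z=o["eef_pos"][2]-.0041
r=cast(i,[(196,263),(309,263),(252.5,314.5),(252.5,212)],z);L=(r-o["eef_pos"])@T[:3,:3]*1000;print(L.round(1))
zc=L[2,2]/1000+.025;xc=L[:2,0].mean()/1000
print(xc,zc);
for zz in(zc,0,(L[2,2]+L[3,2])/2000):print(zz,proj(i,[(T@[xc,.0041+.031,zz+.025,1])[:3],(T@[xc,.0041,zz+.025,1])[:3],(T@[xc,.0041,zz-.025,1])[:3]]))
E
```

```text
[[-23.4   4.1  -0.2]
 [ 25.4   4.1  -0.2]
 [  1.    4.1 -26. ]
 [  1.    4.1  23.1]]
0.0010019529367024803 -0.0009580351273801961
-0.0009580351273801961 [[252.46303891 190.25064202]
 [252.57471772 209.75343128]
 [252.47301653 314.44829056]]
0 [[252.46460514 188.41336511]
 [252.57685767 207.53762647]
 [252.47479487 312.62784628]]
-0.0014517300847958071 [[252.46223361 191.19518635]
 [252.57361799 210.89193833]
 [252.47210251 315.38380579]]
```

```bash
python3 -m creep '[[0.04,0.025,0.032,0,0],[0.04,0.05,0.064,0,0],[0.04,0.075,0.096,0,0],[0.04,0.1,0.128,0,0],[0.04,0.12,0.155,0,0],[0.04,0.138,0.176,0,0],[0.04,0.146,0.186,0,0],[0.04,0.146,0.186,0,0]]' 30
python3 -m creep '[[0.04,0,0,-0.02,0],[0.04,0,0,-0.035,0],[0.04,0,0,-0.035,0],[0.04,0,0,-0.035,0]]' 30
python3 - <<'E'
from h import *
i=snap("wrist");o=i["o"];print(o["eef_pos"],o["ft_force"])
cv2.imwrite("pics/w13.png",i["color"])
E
```

```text
t: 15.98
eef_pos: [0.5944, 0.0911, 0.1651]
eef_rot: [-0.57, 0.57, -0.42, 0.418]
ft_force: [-0.0, -0.2, -0.6]
finger_gap: 0.0483
t: 16.32
eef_pos: [0.5925, 0.0882, 0.1304]
eef_rot: [-0.568, 0.57, -0.421, 0.418]
ft_force: [0.2, 0.6, -0.6]
finger_gap: 0.0483
[0.5924752  0.08820484 0.13035992] [ 0.23017349  0.62536526 -0.55433602]
```

```bash
python3 -m creep '[[0.04,0,0,0,0],[0.04,0,0,0,0],[0.04,0,0,0,0]]' 30
python3 - <<'E'
from h import *
i=snap("wrist");o=i["o"];print(o["eef_pos"],o["ft_force"],o["dq"].round(3));j=snap("wrist");print(j["o"]["eef_pos"]); 
t=snap("top");
HSV["orange"]=((2,100,25),(20,255,255))
m=cv2.inRange(cv2.cvtColor(t["color"],cv2.COLOR_BGR2HSV),*map(np.array,HSV["orange"]))
cs=[c for c in cv2.findContours(m,cv2.RETR_EXTERNAL,cv2.CHAIN_APPROX_NONE)[0] if len(c)>25];print([cv2.boundingRect(c) for c in cs])
cv2.imwrite("pics/c13.png",np.hstack([j["color"][60:360,80:430],cv2.resize(t["color"][110:220,170:300],(350,300))]))
E
```

```text
t: 16.62
eef_pos: [0.5949, 0.0886, 0.1334]
eef_rot: [0.57, -0.569, 0.419, -0.42]
ft_force: [0.3, -0.5, -0.4]
finger_gap: 0.0485
[0.59489218 0.0886159  0.1333575 ] [ 0.28119125 -0.50618133 -0.40083034] [ 0.003  0.003  0.002  0.    -0.     0.   ]
[0.59477365 0.08869534 0.13316598]
[(223, 162, 22, 13)]
```

View pics/c13.png

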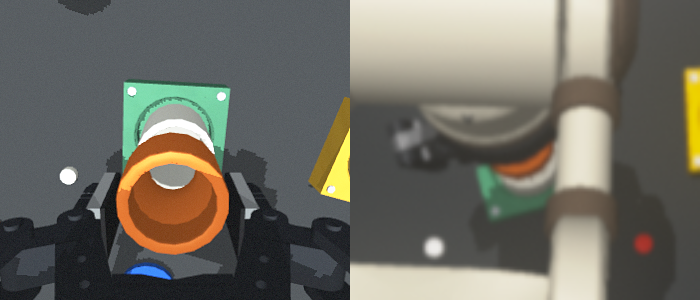

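```bash
python3 -m creep '[[0.04,0.002,-0.001,-0.008,0],[0.04,0.002,-0.001,-0.016,0],[0.04,0.002,-0.001,-0.022,0],[0.04,0.002,-0.001,-0.027,0],[0.04,0.002,-0.001,-0.031,0],[0.04,0.002,-0.001,-0.031,0],[0.04,0.002,-0.001,-0.031,0],[0.04,0.002,-0.001,-0.031,0]]' 30
python3 -m creep '[[0.04,0,0,-0.002,0],[0.04,0,0,-0.004,0],[0.04,0,0,-0.004,0],[0.04,0,0,-0.004,0]]' 30
```

```text
t: 17.43
eef_pos: [0.5966, 0.0878, 0.1016]
eef_rot: [0.569, -0.569, 0.419, -0.42]
ft_force: [-0.3, 0.4, 0.8]
finger_gap: 0.0483
t: 17.77
eef_pos: [0.5971, 0.0878, 0.0982]
eef_rot: [0.57, -0.569, 0.419, -0.42]
ft_force: [0.4, -0.7, 4.1]
finger_gap: 0.0483
```

```bash
python3 -m creep '[[0.052,0,0,0.001,0],[0.058,0,0,0.001,0],[0.065,0,0,0.001,0],[0.075,0,0,0.001,0],[0.082,0,0,0.001,0],[0.082,0,0,0.001,0]]' 30
python3 -m creep '[[0.082,0,0,0.03,0],[0.082,0,0,0.06,0],[0.082,0,0,0.09,0],[0.082,0,0,0.11,0],[0.082,0,0,0.11,0],[0.082,0,0,0.11,0],[0.082,0,0,0.11,0],[0.082,0,0,0.11,0]]' 30
python3 - <<'E'
from h import *
HSV["orange"]=((2,100,25),(20,255,255))
i=snap("wrist");s=snap("scene");o=i["o"];print(o["eef_pos"])
p=proj(i,[[.595,.0868,.094]])[0];print(p)
c=comp(i,"orange",p,60);print(cv2.boundingRect(c.astype(np.int32)),1000*roundtop(i,c,.094,.025))
p=proj(s,[[.595,.0868,.094]])[0];c=comp(s,"orange",p,60);print(1000*roundtop(s,c,.094,.025))
cv2.imwrite("pics/c14.png",np.hstack([i["color"][60:360,80:430],cv2.resize(s["color"][110:230,200:340],(350,300))]))
E
```

```text
t: 18.27
eef_pos: [0.5962, 0.0878, 0.0981]
eef_rot: [-0.569, 0.569, -0.42, 0.419]
ft_force: [0.1, 0.6, 0.5]
finger_gap: 0.0819
t: 18.93
eef_pos: [0.5953, 0.0879, 0.2063]
eef_rot: [-0.569, 0.57, -0.42, 0.418]
ft_force: [-0.5, 0.1, -0.1]
finger_gap: 0.0821
[0.59527315 0.08787099 0.20630741]
[252.38628066 194.80777616]
(221, 155, 65, 70) [596.4005761   87.11448301]
[597.0664367   85.61030306]
```

View pics/c14.png

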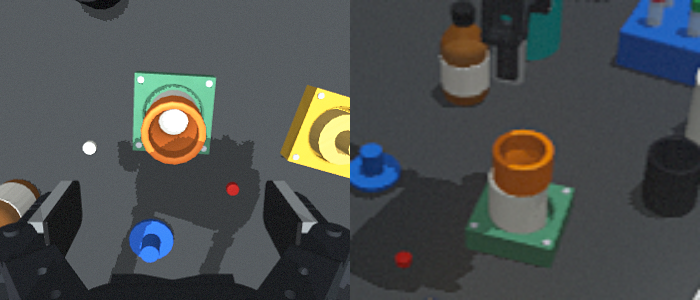

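```bash
python3 -m creep '[[0.04,-0.08,-0.174,-0.03,0],[0.04,-0.08,-0.174,-0.03,0],[0.04,-0.08,-0.174,-0.03,0],[0.04,-0.08,-0.174,-0.03,0],[0.04,-0.08,-0.174,-0.03,0],[0.04,-0.08,-0.174,-0.03,0],[0.04,-0.08,-0.174,-0.03,0]]' 30
python3 -m creep '[[0.04,-0.079,-0.173,-0.06,0],[0.04,-0.079,-0.173,-0.06,0],[0.04,-0.079,-0.173,-0.06,0],[0.04,-0.079,-0.173,-0.06,0],[0.04,-0.079,-0.173,-0.06,0],[0.04,-0.079,-0.173,-0.06,0],[0.04,-0.079,-0.173,-0.06,0],[0.04,-0.079,-0.173,-0.06,0]]' 30
python3 - <<'E'
from h import *
i=snap("wrist");o=i["o"];T=tool(o);print(o["eef_pos"])
p=proj(i,[[.4365,-.2595,.02]])[0];print(p)
HSV["grey"]=((0,0,130),(179,60,255))
c=comp(i,"grey",p,30);b=cv2.minEnclosingCircle(c.astype(np.float32));q=cast(i,b[0],.02)[0];print(b,q,((q-o["eef_pos"])@T[:3,:3]*1000).round(1))
cv2.imwrite("pics/w15.png",i["color"])
E
```

```text
t: 19.62
eef_pos: [0.5154, -0.087, 0.1773]
eef_rot: [-0.569, 0.569, -0.421, 0.42]
ft_force: [-0.4, 0.2, 0.0]
finger_gap: 0.0402
t: 20.28
eef_pos: [0.4382, -0.2581, 0.1184]
eef_rot: [0.57, -0.569, 0.419, -0.419]
ft_force: [-0.3, 0.6, 0.3]
finger_gap: 0.0398
[ 0.4381672  -0.2581412   0.11836905]
[252.1013756 202.5704059]
((252.3800048828125, 203.10000610351562), 13.968432426452637) [ 0.43618061 -0.25980862  0.02      ] [ 1.1 98.4 -2.4]
```

```bash
python3 -m creep '[[0.034,-0.002,-0.002,-0.03,0],[0.034,-0.002,-0.002,-0.055,0],[0.034,-0.002,-0.002,-0.07,0],[0.034,-0.002,-0.002,-0.078,0],[0.034,-0.002,-0.002,-0.08,0],[0.034,-0.002,-0.002,-0.08,0],[0.034,-0.002,-0.002,-0.08,0]]' 30
python3 -m creep '[[0.03,0,0,-0.002,0],[0.03,0,0,-0.004,0],[0.03,0,0,-0.004,0],[0.03,0,0,-0.004,0]]' 30
```

```text
t: 20.92
eef_pos: [0.4365, -0.2615, 0.0396]
eef_rot: [-0.569, 0.57, -0.418, 0.42]
ft_force: [0.3, 0.6, 0.4]
finger_gap: 0.0337
t: 21.25
eef_pos: [0.4354, -0.2613, 0.0345]
eef_rot: [-0.569, 0.569, -0.419, 0.42]
ft_force: [0.5, -0.4, 0.7]
finger_gap: 0.0301
```

```bash
python3 -m creep '[[0.026,0,0,-0.001,0],[0.022,0,0,-0.001,0],[0.01,0,0,-0.001,0],[0.01,0,0,-0.001,0],[0.01,0,0,-0.001,0],[0.01,0,0,-0.001,0]]' 30
python3 -m creep '[[0.01,0,0,0.01,0],[0.01,0,0,0.03,0],[0.01,0,0,0.06,0],[0.01,0,0,0.09,0],[0.01,0,0,0.09,0],[0.01,0,0,0.09,0],[0.01,0,0,0.09,0]]' 30
python3 - <<'E'
from h import *
i=snap("wrist");o=i["o"];T=tool(o);print(o["eef_pos"])
HSV["grey"]=((0,0,130),(179,60,255))
p=proj(i,[(T@[0,.014,0,1])[:3]])[0];print("expected ball px",p)
cv2.imwrite("pics/c16.png",cv2.resize(i["color"][150:340,150:360],None,fx=3,fy=3))
E
```

```text
t: 21.75
eef_pos: [0.436, -0.2617, 0.0346]
eef_rot: [-0.569, 0.569, -0.419, 0.42]
ft_force: [-1.8, 2.9, 9.8]
finger_gap: 0.0176
t: 22.33
eef_pos: [0.435, -0.2609, 0.1231]
eef_rot: [0.569, -0.569, 0.42, -0.419]
ft_force: [-0.3, -0.1, -0.3]
finger_gap: 0.0177
[ 0.4350444  -0.26091681  0.1230584 ]
expected ball px [250.3185374  252.44781416]
```

View pics/c16.png

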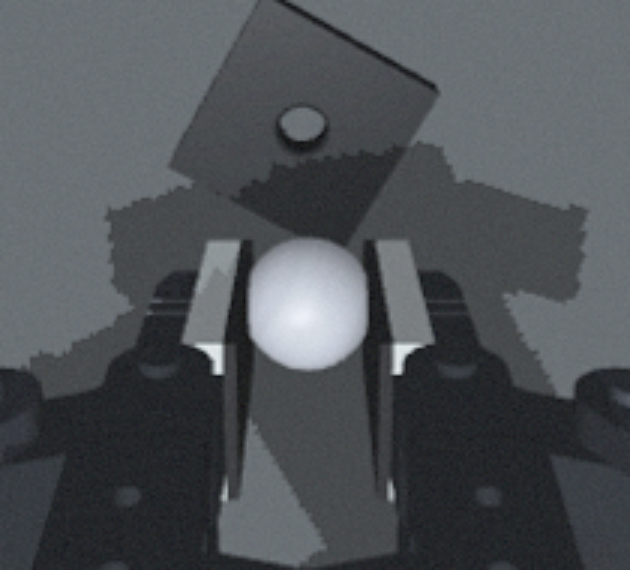

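```bash
python3 -m creep '[[0.01,0,0,0.03,0],[0.01,0.01,0.03,0.05,0],[0.01,0.025,0.06,0.05,0],[0.01,0.04,0.09,0.05,0],[0.01,0.055,0.12,0.05,0],[0.01,0.068,0.145,0.05,0],[0.01,0.078,0.165,0.05,0],[0.01,0.08,0.174,0.05,0]]' 30
python3 -m creep '[[0.01,0.012,0.03,0,0],[0.01,0.025,0.06,0,0],[0.01,0.04,0.09,0,0],[0.01,0.055,0.12,0,0],[0.01,0.068,0.145,0,0],[0.01,0.078,0.165,0,0],[0.01,0.081,0.1745,0,0],[0.01,0.081,0.1745,0,0]]' 30
python3 -m creep '[[0.01,0,0,0,0],[0.01,0,0,0,0],[0.01,0,0,0,0],[0.01,0,0,0,0]]' 30
python3 - <<'E'
from h import *
HSV["orange"]=((2,100,25),(20,255,255))
i=snap("wrist");o=i["o"];T=tool(o);print(o["eef_pos"])
p=proj(i,[[.5967,.0865,.094]])[0];c=comp(i,"orange",p,60);print(p,cv2.boundingRect(c.astype(np.int32)))
HSV["grey"]=((0,0,130),(179,60,255))
b=(252.7,251.3);q=cast(i,b,o["eef_pos"][2]-.014)[0];print("ball",q)
E
```

```text
t: 23.05
eef_pos: [0.5153, -0.0844, 0.1716]
eef_rot: [0.57, -0.57, 0.42, -0.418]
ft_force: [0.7, 0.4, -0.7]
finger_gap: 0.0175
t: 23.72
eef_pos: [0.5959, 0.0885, 0.172]
eef_rot: [-0.569, 0.57, -0.42, 0.418]
ft_force: [-0.6, -0.2, -0.2]
finger_gap: 0.0174
t: 24.05
eef_pos: [0.5961, 0.0861, 0.1733]
eef_rot: [-0.569, 0.569, -0.42, 0.42]
ft_force: [-0.3, -1.0, -0.8]
finger_gap: 0.0176
[0.59607754 0.08614013 0.17329945]
[250.54621182 207.14026457] (213, 163, 75, 76)
ball [0.59695362 0.08525772 0.15929945]
```

```bash
python3 -m creep '[[0.01,0,0.001,-0.02,0],[0.01,0,0.001,-0.035,0],[0.01,0,0.001,-0.046,0],[0.01,0,0.001,-0.053,0],[0.01,0,0.001,-0.053,0],[0.01,0,0.001,-0.053,0],[0.01,0,0.001,-0.053,0]]' 30
python3 -m creep '[[0.045,0,0,0,0],[0.045,0,0,0,0],[0.045,0,0,0,0],[0.045,0,0,0,0],[0.045,0,0,0,0],[0.045,0,0,0.03,0],[0.045,0,0,0.06,0],[0.045,0,0,0.08,0]]' 30
python3 -m creep '[[0.045,0,0,0,0],[0.045,0,0,0,0],[0.045,0,0,0,0],[0.045,0,0,0,0]]' 30
python3 - <<'E'
from h import *
HSV["orange"]=((2,100,25),(20,255,255))
i=snap("wrist");s=snap("scene");o=i["o"];T=tool(o);print(o["eef_pos"])
p=proj(i,[[.5967,.0865,.094]])[0];c=comp(i,"orange",p,60);print(p,cv2.boundingRect(c.astype(np.int32)),roundtop(i,c,.094,.025))
a=cv2.resize(i["color"][130:250,190:310],(400,400));b=cv2.resize(s["color"][140:230,150:300],(390,400))
cv2.imwrite("pics/c17.png",np.hstack([a,b]))
x,y=proj(i,[[.596,.087,.024]])[0].astype(int);print(x,y);g=cv2.cvtColor(i["color"],cv2.COLOR_BGR2GRAY);print(g[y-30:y+50:4,x-24:x+24:4])
# stopper
p=proj(i,[[.448,.068,.014]])[0];print("stopper px",p)
E
```

```text
t: 24.68
eef_pos: [0.5971, 0.0882, 0.1213]
eef_rot: [0.57, -0.569, 0.419, -0.42]
ft_force: [-0.4, 0.4, 0.3]
finger_gap: 0.0177
t: 25.35
eef_pos: [0.5971, 0.0883, 0.2029]
eef_rot: [0.57, -0.569, 0.419, -0.42]
ft_force: [0.7, -0.0, 0.4]
finger_gap: 0.0449
t: 25.68
eef_pos: [0.5953, 0.0884, 0.1984]
eef_rot: [-0.569, 0.57, -0.42, 0.418]
ft_force: [-0.2, -0.1, -0.8]
finger_gap: 0.0447
[0.59528538 0.08838252 0.19844563]
[254.12169305 195.98873105] (220, 157, 68, 72) [0.5963856  0.08712197]
252 175
[[195 192 194 194 195 175 157 156 190 193 190 191]
 [195 196 191 132 132 196 192 195 191 174 119 192]
 [190 139 129 194 187 177 177 177 170 187 193 141]
 [158 142 192 179 182 172 123 148 166 175 164 189]
 [124 191 184 100 102 104 103 102 102  98 114 159]
 [197 158 108  97 136 201 232 217 187 146  98  95]
 [192 103 165 232 224 211 200 202 208 218 220 141]
 [100 222 223 199 134 254 255 255 255 174 200 211]
 [200 214 181 103 255 255 255 255 255 255 112 194]
 [217 193  97 254 255 255 187 219 207 241 255 130]
 [198  97 106 253 255 178 243 251 244 219 255 131]
 [193 104 118 173 253 221 251 255 252 233 109 135]
 [105 129 119 112 249 204 248 253 217 141 137 141]
 [116 112 126 126 118  98 125 121  88 104 136 140]
 [152 102 135 136 132 128 104 105 109 113 114 112]
 [199  90 144 142 108 107 104 106 112 115 114 113]
 [155  92  94 108 108 110 109 114 116 115 111  90]
 [158 150  88  84  81 112 110 112 101  90  86  96]
 [ 77 154 160  91  89  84  87  90  88  91 117 168]
 [ 60  75 154 159 163 131 110 103 142 171 159 149]]
stopper px [229.35987583 304.83843188]
```

```bash
python3 - <<'E'
from h import *
np.set_printoptions(linewidth=200)
i=snap("wrist");o=i["o"];print(o["eef_pos"])
print("ball if in jar:",proj(i,[[.596,.087,.024]]),"r",10*.321/.30,"if in throat:",proj(i,[[.596,.087,.07]]))
g=cv2.cvtColor(i["color"],cv2.COLOR_BGR2GRAY);print(g[168:202:2,236:276:2])
s=snap("scene");p=proj(s,[[.4365,-.2595,.02]])[0].astype(int);print("rest",cv2.cvtColor(s["color"],cv2.COLOR_BGR2GRAY)[p[1]-6:p[1]+7:3,p[0]-6:p[0]+7:3])
HSV["orange"]=((2,100,25),(20,255,255))
p=proj(s,[[.5967,.0865,.094]])[0];c=comp(s,"orange",p,60);print(1000*roundtop(s,c,.094,.025))
E
```

```text
[0.59544542 0.08835507 0.19860813]
ball if in jar: [[252.89937198 175.94699834]] r 10.700000000000001 if in throat: [[253.00032476 188.4469453 ]]
[[103 171 229 233 232 233 227 221 216 217 218 219 222 223 224 222 197 136  96  99]
 [207 230 231 218 213 206 201 195 191 193 191 192 199 204 210 219 222 217 193 126]
 [230 223 210 197 187 184 184 250 254 254 255 241 209 182 197 201 204 214 217 209]
 [217 202 196 132 156 254 255 255 255 255 255 255 255 255 122 162 199 200 205 213]
 [196 179  77 156 254 254 255 255 255 255 255 255 255 255 255 143 120 191 201 203]
 [124  86 155 253 255 255 255 255 255 255 255 255 255 255 255 255 109 113 182 200]
 [ 90  88 247 250 255 255 255 255 174 175 188 188 162 240 255 255 217 124 106 186]
 [111 113 253 253 255 255 255 167 217 229 232 230 225 198 153 255 253 123 131 136]
 [108 159 252 246 255 255 218 222 239 245 245 243 238 226 197 229 255 122 127 134]
 [109 107 254 247 255 255 200 238 246 250 253 251 247 239 222 195 245 127 129 133]
 [116  97 218 247 254 255 221 243 251 254 255 254 250 244 230 187 123 134 134 139]
 [117 111 140 253 247 241 222 246 252 255 255 255 252 245 234 124 117 133 138 142]
 [117 122  88 186 250 244 210 241 250 253 254 254 251 245 202 110 132 137 138 141]
 [123 115 114  84 207 249 218 230 246 251 251 253 244 150 106 126 142 142 142 146]
 [127 127 124 116 103  98 137 142 162 230 173 169 113 112 103 144 140 142 145 147]
 [129 132 132 129 121 118 109 110 100 104  84 104  98 110 101 116 130 107 122 145]
 [133 135 134 131 131 132 124 113  96 104  99  99 104 108 110 112 110 114 116 115]]
rest [[44 37 35 35 36]
 [29 37 35 38 32]
 [36 36 29 20 30]
 [30 40 12 76 33]
 [36 34 31 33 31]]
[597.0664367   85.61030306]
```

```bash
python3 -m creep '[[0.045,-0.04,-0.005,0,0],[0.045,-0.08,-0.01,0,0],[0.045,-0.11,-0.015,0,0],[0.045,-0.135,-0.018,-0.02,0],[0.045,-0.147,-0.02,-0.05,0],[0.045,-0.147,-0.02,-0.065,0],[0.045,-0.147,-0.02,-0.065,0],[0.045,-0.147,-0.02,-0.065,0]]' 30
python3 -m creep '[[0.045,0,0,0,0],[0.045,0,0,0,0],[0.045,0,0,0,0]]' 30
python3 - <<'E'
from h import *
i=snap("wrist");o=i["o"];T=tool(o);print(o["eef_pos"])
HSV["blue"]=((98,100,30),(128,255,255))
p=proj(i,[[.448,.068,.014]])[0];c=comp(i,"blue",p,60);e=cv2.fitEllipse(c.astype(np.float32));print(p,cv2.boundingRect(c.astype(np.int32)),e,"rt",roundtop(i,c,.014,.025),cast(i,e[0],.013))
E
```

```text
t: 26.55
eef_pos: [0.4489, 0.0684, 0.135]
eef_rot: [-0.569, 0.57, -0.42, 0.419]
ft_force: [0.0, -0.3, 0.6]
finger_gap: 0.0448
t: 26.8
eef_pos: [0.4507, 0.0682, 0.1366]
eef_rot: [0.57, -0.569, 0.419, -0.42]
ft_force: [0.0, -0.1, 0.0]
finger_gap: 0.0451
[0.45068422 0.06822483 0.13664822]
[250.10242055 194.54153516] (220, 162, 64, 63) ((251.86557006835938, 193.03785705566406), (61.03519058227539, 62.67434310913086), 90.45723724365234) rt [0.44860038 0.06683216] [[0.44932615 0.06695376 0.013     ]]
```

```bash
python3 -m creep '[[0.045,-0.0015,-0.001,-0.03,0],[0.045,-0.0015,-0.001,-0.055,0],[0.045,-0.0015,-0.001,-0.075,0],[0.04,-0.0015,-0.001,-0.088,0],[0.04,-0.0015,-0.001,-0.096,0],[0.04,-0.0015,-0.001,-0.096,0],[0.04,-0.0015,-0.001,-0.096,0],[0.04,-0.0015,-0.001,-0.096,0]]' 30
python3 -m creep '[[0.03,0,0,0,0],[0.024,0,0,0,0],[0.012,0,0,0,0],[0.012,0,0,0,0],[0.012,0,0,0,0],[0.012,0,0,0,0]]' 30
```

```text
t: 27.52
eef_pos: [0.449, 0.0672, 0.0405]
eef_rot: [0.57, -0.569, 0.419, -0.42]
ft_force: [-0.4, -0.5, -1.0]
finger_gap: 0.0401
t: 28.02
eef_pos: [0.4486, 0.0673, 0.0402]
eef_rot: [0.57, -0.569, 0.419, -0.42]
ft_force: [-0.3, 0.5, 5.8]
finger_gap: 0.0181
```

```bash
python3 -m creep '[[0.01,0,0,0.02,0],[0.01,0,0,0.05,0],[0.01,0,0,0.08,0],[0.01,0,0,0.11,0],[0.01,0,0,0.14,0],[0.01,0,0,0.14,0],[0.01,0,0,0.14,0],[0.01,0,0,0.14,0]]' 30
python3 -m creep '[[0.01,0,0,0,0],[0.01,0,0,0,0],[0.01,0,0,0,0]]' 30
python3 - <<'E'
from h import *
i=snap("wrist");o=i["o"];T=tool(o);print(o["eef_pos"],o["finger_gap"])
HSV["blue"]=((98,100,30),(128,255,255))
m=cv2.inRange(cv2.cvtColor(i["color"],cv2.COLOR_BGR2HSV),*map(np.array,HSV["blue"]));m[:,:170]=0;m[:,335:]=0;m[:140]=0
for c in cv2.findContours(m,cv2.RETR_EXTERNAL,cv2.CHAIN_APPROX_NONE)[0]:
    if len(c)>20:
        b=cv2.boundingRect(c);print(b);c=c[:,0]
        for y in range(b[1],b[1]+b[3],6):
            r=c[c[:,1]==y][:,0];print(y,r.min(),r.max(),end="; ")
        print()
for dz in(.026,):
    a=np.linspace(0,6.28,9)[:8];P=[(T@[.025*np.cos(t),dz,.025*np.sin(t),1])[:3] for t in a];print("centred flange predicts",proj(i,P).round(0).tolist())
E
```

```text
t: 28.68
eef_pos: [0.4473, 0.0674, 0.1785]
eef_rot: [-0.569, 0.569, -0.42, 0.419]
ft_force: [-0.7, -0.1, -0.6]
finger_gap: 0.0184
t: 28.93
eef_pos: [0.447, 0.0674, 0.178]
eef_rot: [-0.569, 0.57, -0.42, 0.419]
ft_force: [0.5, 0.3, -1.7]
finger_gap: 0.0181
[0.44704046 0.06740778 0.17802371] 0.018127553799203222
(202, 191, 101, 96)
191 248 254; 197 229 276; 203 220 285; 209 214 291; 215 209 295; 221 206 298; 227 204 300; 233 203 301; 239 202 302; 245 232 272; 251 231 273; 257 230 274; 263 230 274; 269 231 274; 275 232 273; 281 232 272; 
centred flange predicts [[301.0, 242.0], [287.0, 208.0], [250.0, 193.0], [214.0, 208.0], [200.0, 242.0], [216.0, 273.0], [250.0, 286.0], [285.0, 274.0]]
```

```bash
python3 -m creep '[[0.01,0.03,0.005,0,0],[0.01,0.06,0.01,0,0],[0.01,0.09,0.014,0,0],[0.01,0.115,0.017,0,0],[0.01,0.135,0.019,0,0],[0.01,0.149,0.02,0,0],[0.01,0.149,0.02,0,0],[0.01,0.149,0.02,0,0]]' 30
python3 -m creep '[[0.01,0,0,-0.01,0],[0.01,0,0,-0.015,0],[0.01,0,0,-0.015,0],[0.01,0,0,-0.015,0],[0.01,0,0,-0.015,0]]' 30
python3 - <<'E'
from h import *
HSV["orange"]=((2,100,25),(20,255,255));HSV["blue"]=((98,100,30),(128,255,255))
i=snap("wrist");o=i["o"];T=tool(o);print(o["eef_pos"])
hs=cv2.cvtColor(i["color"],cv2.COLOR_BGR2HSV)
for n in("orange","blue"):
    m=cv2.inRange(hs,*map(np.array,HSV[n]));m[:,:170]=0;m[:,335:]=0;m[:110]=0
    c=max(cv2.findContours(m,cv2.RETR_EXTERNAL,cv2.CHAIN_APPROX_NONE)[0],key=len);b=cv2.boundingRect(c);print(n,b);c=c[:,0]
    for y in range(b[1],b[1]+b[3],5):
        r=c[c[:,1]==y][:,0];print(y,r.min(),r.max(),(r.min()+r.max())/2,end="; ")
a=np.linspace(0,6.283,9)[:8];print(proj(i,[(.5965+.025*np.cos(t-1.27),.0868+.025*np.sin(t-1.27),.094) for t in a]).round(0).tolist())
E
```

```text
t: 29.65
eef_pos: [0.5966, 0.0873, 0.1784]
eef_rot: [-0.569, 0.57, -0.42, 0.419]
ft_force: [0.3, 0.3, -0.3]
finger_gap: 0.0182
t: 30.07
eef_pos: [0.5965, 0.0873, 0.1643]
eef_rot: [-0.569, 0.569, -0.42, 0.419]
ft_force: [-0.7, 1.0, -0.6]
finger_gap: 0.018
[0.59647367 0.08732462 0.16429711]
orange (213, 167, 78, 43)
167 247 256 251.5; 172 234 270 252.0; 177 227 276 251.5; 182 223 280 251.5; 187 220 283 251.5; 192 218 285 251.5; 197 216 287 251.5; 202 215 289 252.0; 207 213 290 251.5; blue (202, 191, 101, 96)
191 250 251 250.5; 196 231 272 251.5; 201 224 282 253.0; 206 217 287 252.0; 211 213 292 252.5; 216 209 295 252.0; 221 206 297 251.5; 226 205 300 252.5; 231 203 301 252.0; 236 202 301 251.5; 241 202 302 252.0; 246 232 272 252.0; 251 231 273 252.0; 256 231 274 252.5; 261 230 274 252.0; 266 231 274 252.5; 271 231 274 252.5; 276 232 272 252.0; 281 232 272 252.0; 286 251 257 254.0; [[291.0, 213.0], [280.0, 186.0], [252.0, 174.0], [223.0, 186.0], [212.0, 213.0], [224.0, 239.0], [252.0, 249.0], [279.0, 239.0]]
```

```bash
python3 -m creep '[[0.01,0,0,-0.012,0],[0.01,0,0,-0.02,0],[0.01,0,0,-0.026,0],[0.01,0,0,-0.031,0],[0.01,0,0,-0.034,0],[0.01,0,0,-0.034,0],[0.01,0,0,-0.034,0]]' 30
python3 -m creep '[[0.01,0,0,-0.002,0],[0.01,0,0,-0.004,0],[0.01,0,0,-0.004,0],[0.01,0,0,-0.004,0]]' 30
```

```text
t: 30.7
eef_pos: [0.5968, 0.0873, 0.1301]
eef_rot: [-0.569, 0.569, -0.42, 0.419]
ft_force: [0.2, -0.1, -0.4]
finger_gap: 0.018
t: 31.03
eef_pos: [0.5969, 0.0874, 0.1264]
eef_rot: [0.569, -0.569, 0.419, -0.419]
ft_force: [0.3, 0.1, -1.2]
finger_gap: 0.0179
```

```bash
python3 -m creep '[[0.01,0,0,-0.001,0],[0.01,0,0,-0.002,0],[0.01,0,0,-0.002,0],[0.01,0,0,-0.002,0]]' 30
```

```text
t: 31.37
eef_pos: [0.5978, 0.0874, 0.1263]
eef_rot: [0.57, -0.569, 0.419, -0.42]
ft_force: [-2.2, -0.3, 7.5]
finger_gap: 0.0183
```

Seated on contact (7.5 N). Release and retreat.

```bash
python3 -m creep '[[0.01,-0.0005,0,0.002,0],[0.024,-0.0005,0,0.002,0],[0.03,-0.0005,0,0.002,0],[0.04,-0.0005,0,0.002,0],[0.045,-0.0005,0,0.002,0],[0.045,-0.0005,0,0.002,0]]' 30
python3 -m creep '[[0.045,0,0,0.02,0],[0.045,0,0,0.05,0],[0.045,0,0,0.08,0],[0.045,0,0,0.10,0],[0.045,0,0,0.10,0],[0.045,0,0,0.10,0],[0.045,0,0,0.10,0]]' 30
python3 - <<'E'
from h import *
HSV["orange"]=((2,100,25),(20,255,255));HSV["blue"]=((98,100,30),(128,255,255))
w=snap("wrist");s=snap("scene");print(w["o"]["eef_pos"],w["o"]["ft_force"])
# stopper flange top z=.100 ; knob top .124
for i in(w,s):
    for n,z,hh in(("blue",.1,.1),("orange",.094,.075)):
        p=proj(i,[[.5965,.0868,hh]])[0]
        c=comp(i,n,p,45);print(n,p.round(1),cv2.boundingRect(c.astype(np.int32)),(1000*roundtop(i,c,z,.025)).round(1))
a=np.linspace(0,6.283,60)
for i in(w,s):
    F=np.array([(.5965+r*np.cos(t),.0868+r*np.sin(t),z) for r,z in((.025,.1),(.025,.094),(.01,.124)) for t in a]);q=proj(i,F);print("expected blue box",q.min(0).round(),(q.max(0)-q.min(0)).round())
p=proj(s,[[.6237,-.0745,.063]])[0];print("weight knob top expected",p)
cv2.imwrite("pics/s18.png",s["color"])
t=snap("top");
# bottle shift: compare start and current pictures
a0=cv2.imread("pics/scene0.png");print("bottle diff",np.abs(a0[108:152,236:256].astype(int)-s["color"][108:152,236:256]).mean())
E
```

```text
t: 31.87
eef_pos: [0.5962, 0.0873, 0.126]
eef_rot: [-0.569, 0.569, -0.42, 0.419]
ft_force: [0.6, -0.2, -1.1]
finger_gap: 0.045
t: 32.45
eef_pos: [0.5957, 0.0873, 0.2251]
eef_rot: [-0.569, 0.57, -0.42, 0.419]
ft_force: [-0.7, -0.4, 0.7]
finger_gap: 0.0453
[0.59572886 0.08734852 0.22510098] [-0.70443843 -0.3577707   0.71731609]
blue [252.1 189.2] (221, 157, 63, 62) [597.2  86.9]
orange [252.1 181.8] (226, 153, 51, 18) [633.8  98.5]
blue [269.1 167.4] (257, 155, 25, 23) [589.6  98.9]
orange [268.8 176.4] (257, 171, 25, 18) [611.4  60.7]
expected blue box [221. 157.] [63. 62.]
expected blue box [257. 155.] [25. 23.]
weight knob top expected [235.90173803 239.38723688]
bottle diff 2.7803030303030303
```

```bash
python3 -c "
from station import ctrl
print(ctrl.sign_off())"
```

```text
the job is handed in; nothing more can be done
None
```

I placed all five parts in the required order and handed the job in at about 32 s of the 125 s allowed. The hand-in gives no verdict, so what follows rests on my own checks.

- **Counterweight:** it went into the yellow cradle without force. The picture afterwards showed it seated and upright, and I did not measure it again at the end.
- **Jar:** it tilted slightly in the grip and pressed on the green cradle's recess wall with about 7 N. I shifted it 4 mm, lowered it onto the floor with about 19 N and let go. The picture afterwards showed it upright and centred.
- **Funnel:** two views put it within about 2 mm of the jar's centre.
- **Ball:** the wrist camera's pixel values after the drop showed a ball-sized disc below the throat, against the white jar floor. The black rest was empty.
- **Stopper:** its outline box matched the one expected for a seated, upright stopper in both the wrist and scene views, to the pixel.
- **Amber bottle:** its patch of the scene picture was essentially unchanged from the start.

**Checks that failed or disagreed:**
- In the last picture, the scene view's estimate of the stopper's centre was off by about 14 mm. The knob sticks out past the flange there, so that method does not apply.
- The funnel's centre could not be measured with the stopper covering it, so those two readings mean nothing.
- I had used all 16 picture views by the time the ball was held, so the ball drop, the stopper and the end state were checked by numbers only.

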